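# Re-rack the dosing syringes in reverse order

## Task

Clear the full wash rack of its four dosing syringes. Lay the three whose plungers are pushed in into the empty three-lane rack in reverse order - of these three the one that lies farthest left now goes into the lane farthest right, and so on - and lay the one whose plunger is pulled out in the single rest behind. Each shall lie level along the middle of its lane, down in both saddles, pointing either way.

Things in the scene. Friction and masses are not known exactly. Their poses are not given: they have to be found in the camera images.
- syringe_small_mid (a point): Dosing syringe lying level: round steel barrel 22 mm thick, 100 mm long, about 0.14 kg; black flange 42 mm wide. Plunger pushed in: disc 76 mm behind the point. Point: mid-barrel on the axis, the place to grip across; x to the nozzle (end 74 mm ahead; flange 50 mm behind). Seated in a lane it is 46 mm above the lane's underside.
- syringe_medium_mid (a point): Dosing syringe lying level: round steel barrel 28 mm thick, 100 mm long, about 0.14 kg; black flange 48 mm wide. Plunger pushed in: disc 76 mm behind the point. Point: mid-barrel on the axis, the place to grip across; x to the nozzle (end 74 mm ahead; flange 50 mm behind). Seated in a lane it is 50 mm above the lane's underside.
- syringe_large_mid (a point): Dosing syringe lying level: round steel barrel 34 mm thick, 100 mm long, about 0.14 kg; black flange 54 mm wide. Plunger pushed in: disc 76 mm behind the point. Point: mid-barrel on the axis, the place to grip across; x to the nozzle (end 74 mm ahead; flange 50 mm behind). Seated in a lane it is 54 mm above the lane's underside.
- syringe_drawn_mid (a point): Dosing syringe lying level: round steel barrel 28 mm thick, 100 mm long, about 0.14 kg; black flange 48 mm wide. Plunger PULLED OUT: thumb disc 105 to 121 mm behind the point. Point: mid-barrel on the axis, the place to grip across; x to the nozzle (end 74 mm ahead; flange 50 mm behind). Seated in a lane it is 50 mm above the lane's underside.
- seat_small: Fixed start seat of syringe_small, one of four alike 80 mm apart on a steel tray (the full wash rack). Black plate 90 x 56 mm; two grey 90 degree V saddles, 10 mm thick, at x = +-27 mm (44 mm free between for fingers), V bottom 30, tips 55 mm high, 50 mm wide at the top. Origin: centre of the plate's underside; x along the lane, roughly away from the robot; y along the row to the left.
- seat_medium: Fixed start seat of syringe_medium, one of four alike 80 mm apart on a steel tray (the full wash rack). Black plate 90 x 56 mm; two grey 90 degree V saddles, 10 mm thick, at x = +-27 mm (44 mm free between for fingers), V bottom 30, tips 55 mm high, 50 mm wide at the top. Origin: centre of the plate's underside; x along the lane, roughly away from the robot; y along the row to the left.
- seat_large: Fixed start seat of syringe_large, one of four alike 80 mm apart on a steel tray (the full wash rack). Black plate 90 x 56 mm; two grey 90 degree V saddles, 10 mm thick, at x = +-27 mm (44 mm free between for fingers), V bottom 30, tips 55 mm high, 50 mm wide at the top. Origin: centre of the plate's underside; x along the lane, roughly away from the robot; y along the row to the left.
- seat_drawn: Fixed start seat of syringe_drawn, one of four alike 80 mm apart on a steel tray (the full wash rack). Black plate 90 x 56 mm; two grey 90 degree V saddles, 10 mm thick, at x = +-27 mm (44 mm free between for fingers), V bottom 30, tips 55 mm high, 50 mm wide at the top. Origin: centre of the plate's underside; x along the lane, roughly away from the robot; y along the row to the left.
- new_rack: Empty rack, fixed: black plate 90 x 250 x 6 mm with three lanes, each a pair of V saddles as in the seats (at x = +-27 mm, V bottom 30, tips 55 mm high, 50 mm wide). Origin: centre of the underside; x along the lanes, roughly away from the robot; y along the row to the left. Lane middles at x = 0, y = +80 (left), 0, -80 mm (right).
- single_rest: Single rest, fixed, alone behind the racks and roughly crosswise: black plate 90 x 62 x 6 mm with one lane of two V saddles as in the seats (at x = +-27 mm, V bottom 30, tips 55 mm high). Origin: centre of the underside, under the lane's middle; x along the lane, roughly to the robot's left.

How it is judged (in metres and radians):
At the end, for the whole second after the job is handed in: The three pushed-in syringes lie in the new rack's lanes in reverse left-right order of their seats, the drawn one in the single rest: each barrel's middle within 16 mm along, 10 mm across and 8 mm in height of the lane's seated middle, axis within 0.2 rad of the lane (either way), at rest (((y of seat_medium in the frame of seat_small below 0 m and y of seat_large in the frame of seat_medium below 0 m and x of syringe_small_mid in the frame of new_rack between -0.016 and 0.016 m and y of syringe_small_mid in the frame of new_rack between -0.09 and -0.07 m and z of syringe_small_mid in the frame of new_rack between 0.0376 and 0.0536 m and angle between the x axis of each of syringe_small_mid, syringe_medium_mid, syringe_large_mid and the x axis of new_rack, either way round below 0.2 rad and x of syringe_medium_mid in the frame of new_rack between -0.016 and 0.016 m and y of syringe_medium_mid in the frame of new_rack between -0.01 and 0.01 m and z of syringe_medium_mid in the frame of new_rack between 0.0418 and 0.0578 m and x of syringe_large_mid in the frame of new_rack between -0.016 and 0.016 m and y of syringe_large_mid in the frame of new_rack between 0.07 and 0.09 m and z of syringe_large_mid in the frame of new_rack between 0.046 and 0.062 m) or (y of seat_large in the frame of seat_small below 0 m and y of seat_medium in the frame of seat_large below 0 m and x of syringe_small_mid in the frame of new_rack between -0.016 and 0.016 m and y of syringe_small_mid in the frame of new_rack between -0.09 and -0.07 m and z of syringe_small_mid in the frame of new_rack between 0.0376 and 0.0536 m and angle between the x axis of each of syringe_small_mid, syringe_large_mid, syringe_medium_mid and the x axis of new_rack, either way round below 0.2 rad and x of syringe_large_mid in the frame of new_rack between -0.016 and 0.016 m and y of syringe_large_mid in the frame of new_rack between -0.01 and 0.01 m and z of syringe_large_mid in the frame of new_rack between 0.046 and 0.062 m and x of syringe_medium_mid in the frame of new_rack between -0.016 and 0.016 m and y of syringe_medium_mid in the frame of new_rack between 0.07 and 0.09 m and z of syringe_medium_mid in the frame of new_rack between 0.0418 and 0.0578 m) or (y of seat_small in the frame of seat_medium below 0 m and y of seat_large in the frame of seat_small below 0 m and x of syringe_medium_mid in the frame of new_rack between -0.016 and 0.016 m and y of syringe_medium_mid in the frame of new_rack between -0.09 and -0.07 m and z of syringe_medium_mid in the frame of new_rack between 0.0418 and 0.0578 m and angle between the x axis of each of syringe_medium_mid, syringe_small_mid, syringe_large_mid and the x axis of new_rack, either way round below 0.2 rad and x of syringe_small_mid in the frame of new_rack between -0.016 and 0.016 m and y of syringe_small_mid in the frame of new_rack between -0.01 and 0.01 m and z of syringe_small_mid in the frame of new_rack between 0.0376 and 0.0536 m and x of syringe_large_mid in the frame of new_rack between -0.016 and 0.016 m and y of syringe_large_mid in the frame of new_rack between 0.07 and 0.09 m and z of syringe_large_mid in the frame of new_rack between 0.046 and 0.062 m) or (y of seat_large in the frame of seat_medium below 0 m and y of seat_small in the frame of seat_large below 0 m and x of syringe_medium_mid in the frame of new_rack between -0.016 and 0.016 m and y of syringe_medium_mid in the frame of new_rack between -0.09 and -0.07 m and z of syringe_medium_mid in the frame of new_rack between 0.0418 and 0.0578 m and angle between the x axis of each of syringe_medium_mid, syringe_large_mid, syringe_small_mid and the x axis of new_rack, either way round below 0.2 rad and x of syringe_large_mid in the frame of new_rack between -0.016 and 0.016 m and y of syringe_large_mid in the frame of new_rack between -0.01 and 0.01 m and z of syringe_large_mid in the frame of new_rack between 0.046 and 0.062 m and x of syringe_small_mid in the frame of new_rack between -0.016 and 0.016 m and y of syringe_small_mid in the frame of new_rack between 0.07 and 0.09 m and z of syringe_small_mid in the frame of new_rack between 0.0376 and 0.0536 m) or (y of seat_small in the frame of seat_large below 0 m and y of seat_medium in the frame of seat_small below 0 m and x of syringe_large_mid in the frame of new_rack between -0.016 and 0.016 m and y of syringe_large_mid in the frame of new_rack between -0.09 and -0.07 m and z of syringe_large_mid in the frame of new_rack between 0.046 and 0.062 m and angle between the x axis of each of syringe_large_mid, syringe_small_mid, syringe_medium_mid and the x axis of new_rack, either way round below 0.2 rad and x of syringe_small_mid in the frame of new_rack between -0.016 and 0.016 m and y of syringe_small_mid in the frame of new_rack between -0.01 and 0.01 m and z of syringe_small_mid in the frame of new_rack between 0.0376 and 0.0536 m and x of syringe_medium_mid in the frame of new_rack between -0.016 and 0.016 m and y of syringe_medium_mid in the frame of new_rack between 0.07 and 0.09 m and z of syringe_medium_mid in the frame of new_rack between 0.0418 and 0.0578 m) or (y of seat_medium in the frame of seat_large below 0 m and y of seat_small in the frame of seat_medium below 0 m and x of syringe_large_mid in the frame of new_rack between -0.016 and 0.016 m and y of syringe_large_mid in the frame of new_rack between -0.09 and -0.07 m and z of syringe_large_mid in the frame of new_rack between 0.046 and 0.062 m and angle between the x axis of each of syringe_large_mid, syringe_medium_mid, syringe_small_mid and the x axis of new_rack, either way round below 0.2 rad and x of syringe_medium_mid in the frame of new_rack between -0.016 and 0.016 m and y of syringe_medium_mid in the frame of new_rack between -0.01 and 0.01 m and z of syringe_medium_mid in the frame of new_rack between 0.0418 and 0.0578 m and x of syringe_small_mid in the frame of new_rack between -0.016 and 0.016 m and y of syringe_small_mid in the frame of new_rack between 0.07 and 0.09 m and z of syringe_small_mid in the frame of new_rack between 0.0376 and 0.0536 m)) and x of syringe_drawn_mid in the frame of single_rest between -0.016 and 0.016 m and y of syringe_drawn_mid in the frame of single_rest between -0.01 and 0.01 m and z of syringe_drawn_mid in the frame of single_rest between 0.0418 and 0.0578 m and angle between the x axis of syringe_drawn_mid and the x axis of single_rest, either way round below 0.2 rad and linear speed of each of syringe_small, syringe_medium, syringe_large, syringe_drawn below 0.02 m/s); the robot touches nothing.
It also fails if it takes over 120 s, if anything falls off the work surface, if the arm or the gripper's body presses on something with over 40 N, if the wrist force passes 120 N, or if a joint passes its speed limit or range.

## Robot

A 6-joint arm with a two-finger parallel gripper is mounted at the origin on a cart in front of the work surface, level with it; the furniture and walls round the work are solid. World frame = base frame: x ahead of the robot, y to its left, z up, the work surface at z = 0. Lengths are in mm, angles in rad, forces in N, time in s.
With the tool pointing down it reaches from about 350 to 775 mm from the base axis. Payload 5.5 kg.
Tool frame: the origin (TCP) lies at the very end of the fingers, on their centre line; the grasp point (between the pads) lies 19 mm behind it; z points along the fingers, y is the line along which they close (so a half turn about z gives the same grasp; the last joint's range is limited). The gripper opens to 85 mm and grips with 20 to 120 N. Pads are 22 mm wide; open, the fingers measure 114 mm over their backs; the gripper's body (76 mm by 85 mm) begins 54 mm behind the grasp point. The pads swing forward as they close: fully open they stand 13 mm farther back than shut.
Start: joints at [-1.41, 0.313, 0.046, 1.304, 0, 1.431], TCP at [170.359, -549.226, 231.323] pointing down, gripper open.
Joint ranges: [-2.76, 2.76], [-0.86, 1.69], [-1.03, 1.26], [-2.2, 2.34], [-1.47, 1.5], [-3.14, 3.14]. Speed limits (rad/s): [2.57, 2.57, 3.14, 3.14, 3.14, 3.14].

## Interface

Orientations are given as a unit quaternion [w, x, y, z].
In Python, from bench import * gives the robot as it stands.
- The arm moves only by the tool send_rows, never from a script. Its argument "targets" is text: rows parted by semicolons, each of 7 numbers parted by spaces: the opening, from -1 (shut) to 1 (fully open), so that 0 is half open, then the shift along the tool's x, y, z as a fraction of full scale, then the turn, a rotation vector about the tool's x, y, z as a fraction of full scale. A call has 1 to 10 rows; each row is the pose to reach, as a shift and turn from the pose commanded when the call began, along the tool's axes at that moment; what a row does not reach only later rows make up. Full scale, the value 1, is 1 m for a shift and 60 degrees for a turn. A row lasts 1/10 s, in which the tool goes at most 50 mm and 8.59 degrees, less where a joint would pass 70% of its speed; a pose out of reach is approached as far as the arm can. A call with a number of a shift or a turn outside -1 to 1 is refused whole. A call with a gripper value outside its range is refused whole. The fingers move at their own pace and stop on an object; the grip force is fixed at half the most. Time passes only in rows, so rows that repeat a pose let the fingers close. It gives the time, the measured TCP pose, the force, the opening and the grip force at its end, in the units of the state.
- get_obs(): the state, without advancing time (a new reading comes with each control period).
- grab_frame(name): name is "scene" or "side" or "wrist"; returns a dict with "img" (420x560x3 uint8, blue, green, red), "K" (3x3 intrinsics, pixels), "camera_from_world" (4x4, takes a point from world to camera coordinates); the wrist camera has in their place "mount" (4x4, takes a point from camera to tool coordinates, whose origin is the TCP and whose axes are the flange's). Camera axes: x right, y down, z forward; pixel columns grow to the right and rows downward; lengths in mm; the calibration is good to about 2 mm. A picture is of the moment at which its call begins: read the wrist's pose just before it. There is no depth.
- hand_in(): hands the job in; it is judged then, once.
Trained networks look in a picture, given as the dict that the camera call returned (one of the last four; its "shot" number tells which), for a name from the list of things; names that differ only in an ending like _2 or _b are one class to them, and where a whole thing is asked for, a point or a joint stands for the part that bears it (a point fixed in the world has none). Each returns a list of dicts, best first, with "confidence" (0 to 1); they miss things now and then, are a little off and sometimes report something else, mostly with a low value. They report only what shows in the picture. A call takes as long as a camera call.
- silhouettes(picture, thing): "pixels" (420x560 bool, what is visible of it).
- tip_of(picture, thing): "xyz" ([x, y, z] in mm, in the coordinates of the camera as it stood for that picture, good to about 4 mm: a listed point, or the origin of a listed thing).
The state is a dict: "time": time; "joint_pos": joint angles; "qvel": joint speeds; "tau": joint torques, N m; "tcp_pos": TCP position; "tool_rot": TCP orientation; "contact_force": force on the tool from outside, world axes, zero at the start; "torque": the same for the moment, N m; "finger_gap": finger opening in mm; "grasp_force": force on a finger pad.
Only numpy, scipy, OpenCV 4.12 (cv2) and the standard library are available. Lean on these libraries where they do the work, as an engineer would, in place of code of your own. Each camera call takes 0.05 s, during which the arm holds its last target. There are 200 camera calls.

## Working session

There is one attempt and no reset: what is moved stays moved. The work goes in short steps, Python scripts to look and compute and a tool call to move; the robot and the scene stay as the last step left them, time stands still between calls to the robot, and variables do not carry over. Pictures are saved under pics/ and viewed, at most 14 in all, crops included, and the job is handed in when it is done.

Besides the shell and the picture viewer there is one more tool, called after "Request:" by a JSON object that holds its "name" and its "arguments", one argument or row to a line. send_rows: Moves the arm, as the interface text tells. Shift numbers are shares of 1 m and turn numbers shares of 60 degrees, none past 1 either way. Its arguments: {"type":"object","properties":{"targets":{"type":"string"}},"required":["targets"]}

```bash
mkdir -p pics; ls; cat > h.py <<'E'
from bench import *
import numpy as np, cv2
from scipy.spatial.transform import Rotation as R
def quat(q): return R.from_quat([q[1],q[2],q[3],q[0]])
def tow(pic,p,o=None):
    p=np.append(np.array(p,float),1)
    if 'camera_from_world' in pic: return (np.linalg.inv(np.array(pic['camera_from_world']))@p)[:3]
    t=np.array(pic['mount'])@p
    return quat(o['tool_rot']).apply(t[:3])+np.array(o['tcp_pos'])
N=['syringe_small','syringe_medium','syringe_large','syringe_drawn']
T=[n+'_mid' for n in N]+[n.replace('syringe','seat') for n in N]+['new_rack','single_rest']
E
python3 - <<'E'
from h import *
o=get_obs(); print(o)
for c in ['scene','side']:
    p=grab_frame(c); cv2.imwrite(f'pics/{c}0.png',p['img'])
    for t in T:
        print(c,t,[(np.round(tow(p,d['xyz'])),round(d['confidence'],2)) for d in tip_of(p,t)[:3]])
E
```

```text
pics
{'time': 0.0, 'joint_pos': array([-1.40963734e+00,  3.13993184e-01,  4.49563440e-02,  1.30356360e+00,
       -8.97079188e-06,  1.43115497e+00]), 'qvel': array([-9.96133750e-05,  8.49149569e-04,  5.80130380e-04, -4.26327184e-04,
        6.39265949e-04,  1.01770634e-03]), 'tau': array([-5.44173727e-04, -4.80623531e+01,  2.98533261e+01,  1.92612503e-02,
       -1.96937904e-04, -9.26087154e-07]), 'tcp_pos': array([ 170.24711196, -548.68804386,  230.40369729]), 'tool_rot': array([-9.01956450e-04,  9.88710795e-01,  1.49833744e-01, -1.41900122e-05]), 'contact_force': array([-0.87698931,  0.08714499,  1.48230427]), 'torque': array([-0.00329623, -0.00508933,  0.01761824]), 'grasp_force': 0.0, 'finger_gap': 85.45517300742534}
scene syringe_small_mid [(array([480., 338.,  54.]), 0.93)]
scene syringe_medium_mid [(array([432., 100.,  58.]), 0.79)]
scene syringe_large_mid [(array([458., 259.,  61.]), 0.85)]
scene syringe_drawn_mid [(array([446., 181.,  52.]), 0.75)]
scene seat_small [(array([477., 340.,   5.]), 0.71)]
scene seat_medium [(array([432., 101.,   2.]), 0.89)]
scene seat_large [(array([461., 257.,   4.]), 0.93), (array([649., -66.,  -0.]), 0.54)]
scene seat_drawn [(array([449., 177.,   4.]), 0.74)]
scene new_rack [(array([ 492., -192.,   -1.]), 0.97)]
scene single_rest [(array([651., -69.,  -2.]), 0.71)]
side syringe_small_mid [(array([479., 333.,  47.]), 0.62), (array([475., 332.,   7.]), 0.26)]
side syringe_medium_mid [(array([432.,  98.,  55.]), 0.94)]
side syringe_large_mid [(array([460., 253.,  65.]), 0.59)]
side syringe_drawn_mid [(array([444., 181.,  56.]), 0.83)]
side seat_small [(array([475., 335.,   9.]), 0.95)]
side seat_medium []
side seat_large []
side seat_drawn []
side new_rack [(array([ 489., -196.,    1.]), 0.83), (array([446., 177.,   8.]), 0.54)]
side single_rest [(array([649., -70.,  -6.]), 0.69), (array([444., 177.,  56.]), 0.3)]
```

View pics/scene0.png

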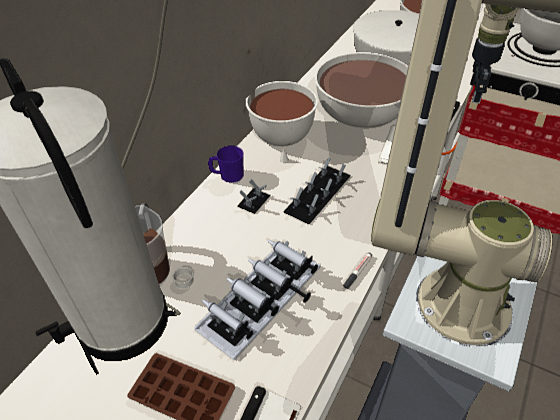

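View pics/side0.png

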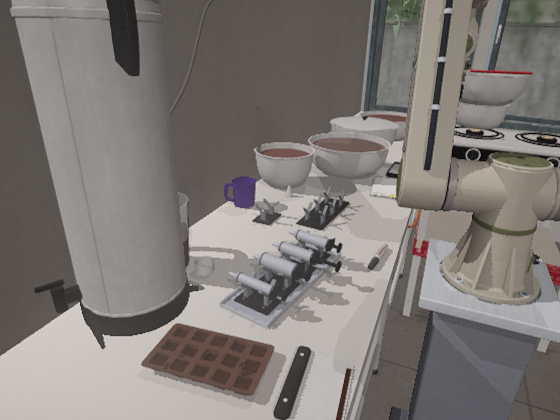

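```bash
python3 - <<'E'
from h import *
p=grab_frame('wrist');print(np.round(p['mount'],3),p['K'])
for c in ['scene','side']:
    p=grab_frame(c);print(np.round(np.linalg.inv(p['camera_from_world']),2),p['K'])
E
```

```text
[[ 0.0000e+00 -9.5200e-01 -3.0700e-01  7.9095e+01]
 [ 1.0000e+00  0.0000e+00  1.0000e-03  5.3400e-01]
 [-0.0000e+00 -3.0700e-01  9.5200e-01 -1.4229e+02]
 [ 0.0000e+00  0.0000e+00  0.0000e+00  1.0000e+00]] [[313.58308089   0.         269.62008063]
 [  0.         313.58308089 212.02105473]
 [  0.           0.           1.        ]]
[[-8.80000e-01 -3.40000e-01  3.40000e-01  5.48200e+01]
 [-4.80000e-01  6.40000e-01 -6.00000e-01  8.26980e+02]
 [-2.00000e-02 -6.90000e-01 -7.20000e-01  1.06159e+03]
 [ 0.00000e+00  0.00000e+00  0.00000e+00  1.00000e+00]] [[499.96789339   0.         276.36535556]
 [  0.         499.96789339 212.87154763]
 [  0.           0.           1.        ]]
[[-9.2000e-01 -1.8000e-01  3.4000e-01  1.6086e+02]
 [-3.9000e-01  3.7000e-01 -8.5000e-01  9.5400e+02]
 [ 3.0000e-02 -9.1000e-01 -4.1000e-01  5.4056e+02]
 [ 0.0000e+00  0.0000e+00  0.0000e+00  1.0000e+00]] [[386.57858672   0.         287.29543162]
 [  0.         386.57858672 207.94596654]
 [  0.           0.           1.        ]]
```

The scene view shows the full rack at about (260,290), with the pulled-out disc at (303,295), third from the left. The empty rack is at (320,192) and the rest at (253,200). The side view agrees. From left to right the order is small, large, drawn, medium. So small goes to the right lane (-80), large to the middle and medium to the left (+80).

```bash
cat >> h.py <<'E'
def go(x,y,z,yaw):
    "shift/turn fractions from measured pose to world x,y,z (mm), tool x at world yaw (deg), pointing down"
    o=get_obs(); r=quat(o['tool_rot']); a=np.radians(yaw)
    t=R.from_matrix(np.array([[np.cos(a),np.sin(a),0],[np.sin(a),-np.cos(a),0],[0,0,-1]]))
    s=r.inv().apply(np.array([x,y,z])-o['tcp_pos'])/1000
    v=(r.inv()*t).as_rotvec()/np.radians(60)
    print('tcp',np.round(o['tcp_pos'],1),'yaw',np.round(np.degrees(np.arctan2(*r.as_matrix()[1::-1,0])),1),'gap',round(o['finger_gap'],1),'F',np.round(o['contact_force'],1),'t',o['time'],'->',np.round(s,4),np.round(v,4))
E
python3 - <<'E'
from h import *
go(500,-140,330,0)
E
```

```text
tcp [ 170.3 -549.2  231.3] yaw 17.2 gap 85.5 F [-0.4  0.4  0. ] t 1.25 -> [ 0.4361 -0.2932 -0.0987] [ 1.000e-04 -0.000e+00  2.872e-01]
```

Request:
{"name": "send_rows", "arguments": {
  "targets": "1 0 0 -0.099 0 0 0;1 0 0 -0.099 0 0 0;1 0.436 -0.293 -0.099 0 0 0.287;1 0.436 -0.293 -0.099 0 0 0.287;1 0.436 -0.293 -0.099 0 0 0.287;1 0.436 -0.293 -0.099 0 0 0.287;1 0.436 -0.293 -0.099 0 0 0.287;1 0.436 -0.293 -0.099 0 0 0.287;1 0.436 -0.293 -0.099 0 0 0.287;1 0.436 -0.293 -0.099 0 0 0.287"
}}

```text
time: 2.25
tcp_pos: [421.4, -237.1, 330.6]
tool_rot: [0.0, 1.0, 0.0, 0.0]
contact_force: [1.2, -0.8, -0.7]
finger_gap: 85.5
grasp_force: 0.0
```

Request:
{"name": "send_rows", "arguments": {
  "targets": "1 0 0 0 0 0 0;1 0 0 0 0 0 0;1 0 0 0 0 0 0"
}}

```text
time: 2.55
tcp_pos: [420.1, -239.4, 330.3]
tool_rot: [0.0, 1.0, -0.0, -0.0]
contact_force: [0.4, -0.6, -0.7]
finger_gap: 85.3
grasp_force: 0.0
```

```bash
cat >> h.py <<'E'
def topix(p,o,X):
    "world points -> wrist pixels"
    t=quat(o['tool_rot']).inv().apply(np.atleast_2d(X)-o['tcp_pos'])
    M=np.linalg.inv(np.array(p['mount'])); c=t@M[:3,:3].T+M[:3,3]
    q=c@np.array(p['K']).T; return q[:,:2]/q[:,2:]
def onplane(p,o,uv,z):
    M=np.array(p['mount']); r=quat(o['tool_rot'])
    d=np.c_[uv,np.ones(len(uv))]@np.linalg.inv(p['K']).T@M[:3,:3].T; d=r.apply(d)
    c=r.apply(M[:3,3])+o['tcp_pos']; return c+d*((z-c[2])/d[:,2])[:,None]
E
python3 - <<'E'
from h import *
go(500,-140,330,0)
o=get_obs(); p=grab_frame('wrist'); im=p['img'].copy()
for t in ['new_rack','single_rest']:
    print(t,[(np.round(tow(p,d['xyz'],o)),round(d['confidence'],2)) for d in tip_of(p,t)[:3]])
    s=silhouettes(p,t)[0]['pixels']; v,u=np.nonzero(s)
    g=p['img'].max(2)<60; v,u=np.nonzero(s&g)
    P=onplane(p,o,np.c_[u,v],6)[:,:2].astype(np.float32); print(len(u),cv2.minAreaRect(P))
    im[s]=im[s]//2+np.array([0,100,0],np.uint8)
cv2.imwrite('pics/w1.png',np.hstack([im]))
E
```

```text
tcp [ 420.1 -239.4  330.3] yaw -0.0 gap 85.3 F [ 0.4 -0.6 -0.7] t 2.55 -> [ 0.0798 -0.0994  0.0002] [ 0.0004  0.0002 -0.0004]
new_rack [(array([ 495., -190.,   -1.]), 0.77), (array([437.,  97.,   3.]), 0.5)]
9404 ((491.468017578125, -190.93588256835938), (247.77110290527344, 88.47786712646484), 84.68829345703125)
single_rest []
1186 ((624.8143920898438, -66.7586898803711), (20.234107971191406, 98.76961517333984), 0.017377382144331932)
```

View pics/w1.png

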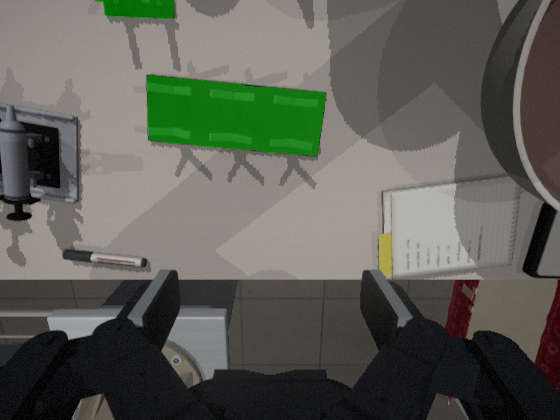

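The wrist view shows the empty rack at (237,117), fully covered by its silhouette; the fitted size of 248x88 matches the given one. The rest is cut off at the top (140,8), so I'll move so that both it and the wash rack show.

```bash
python3 - <<'E'
from h import *
go(580,20,330,0)
E
```

```text
tcp [ 419.8 -240.   330.3] yaw -0.1 gap 85.4 F [-0.1 -0.3  0.1] t 2.8 -> [ 1.596e-01 -2.604e-01  2.000e-04] [ 0.0001  0.0001 -0.0022]
```

Request:
{"name": "send_rows", "arguments": {
  "targets": "1 0.16 -0.26 0 0 0 0;1 0.16 -0.26 0 0 0 0;1 0.16 -0.26 0 0 0 0;1 0.16 -0.26 0 0 0 0;1 0.16 -0.26 0 0 0 0;1 0.16 -0.26 0 0 0 0;1 0.16 -0.26 0 0 0 0;1 0.16 -0.26 0 0 0 0;1 0.16 -0.26 0 0 0 0;1 0.16 -0.26 0 0 0 0"
}}

```text
time: 3.8
tcp_pos: [579.9, 19.5, 330.6]
tool_rot: [0.0, 1.0, -0.001, 0.0]
contact_force: [-0.8, 0.7, -0.3]
finger_gap: 85.3
grasp_force: 0.0
```

```bash
python3 - <<'E'
from h import *
o=get_obs(); p=grab_frame('wrist'); im=p['img'].copy()
go(430,100,250,-10)
for t in T:
    print(t,[(np.round(tow(p,d['xyz'],o)),round(d['confidence'],2)) for d in tip_of(p,t)[:3]])
for t in ['single_rest']:
  for S in silhouettes(p,t)[:1]:
    s=S['pixels']
    g=p['img'].max(2)<60; v,u=np.nonzero(s&g)
    P=onplane(p,o,np.c_[u,v],6)[:,:2].astype(np.float32); print(len(u),cv2.minAreaRect(P))
    im[s]=im[s]//2+np.array([0,100,0],np.uint8)
cv2.imwrite('pics/w2.png',im)
E
```

```text
tcp [579.9  19.5 330.7] yaw -0.1 gap 85.4 F [ 0.5 -0.9 -0.6] t 3.85 -> [-0.1501 -0.0802  0.0806] [ 0.0002 -0.0003  0.1644]
syringe_small_mid [(array([479., 336.,  50.]), 0.67)]
syringe_medium_mid [(array([433., 101.,  56.]), 0.89)]
syringe_large_mid [(array([460., 258.,  63.]), 0.63)]
syringe_drawn_mid [(array([449., 179.,  53.]), 0.88)]
seat_small [(array([480., 333.,   5.]), 0.69)]
seat_medium [(array([437.,  99.,   4.]), 0.87)]
seat_large [(array([461., 254.,   9.]), 0.83)]
seat_drawn [(array([449., 180.,   7.]), 0.98)]
new_rack [(array([ 494., -189.,   -1.]), 0.73)]
single_rest [(array([650., -71.,   2.]), 0.96)]
2201 ((648.0958862304688, -70.35481262207031), (88.57705688476562, 60.287742614746094), 88.22098541259766)
```

View pics/w2.png

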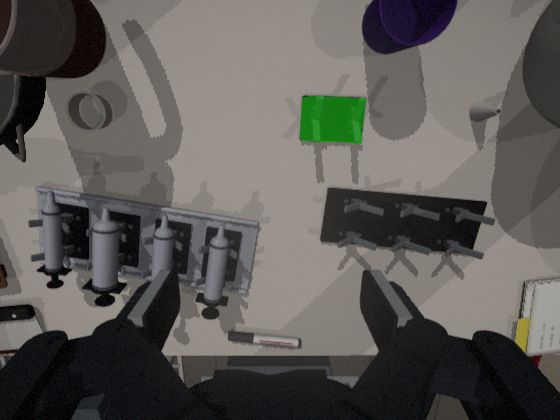

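The wrist view shows the rest at (332,120), fitted at (648,-70) with its lane at 88°. The wash rack is at (150,240) with the small syringe leftmost and the drawn one's disc at (160,285). The rack is at (403,222). All agree with the networks. Next I'll go above the small syringe.

```bash
python3 - <<'E'
from h import *
print(get_obs()['joint_pos'])
go(478,336,170,-11)
E
```

```text
[-1.01632765e-01  3.23011939e-01  2.99800592e-01  1.54756919e+00
 -8.96531972e-05  3.03967043e+00]
tcp [580.4  21.2 330.3] yaw 0.0 gap 85.4 F [-0.6 -0.1  0.3] t 4.4 -> [-0.1023 -0.3148  0.1602] [ 1.000e-04 -0.000e+00  1.836e-01]
```

Request:
{"name": "send_rows", "arguments": {
  "targets": "0.3 -0.1 -0.315 0.06 0 0 -0.94;0.3 -0.1 -0.315 0.06 0 0 -0.94;0.3 -0.1 -0.315 0.06 0 0 -0.94;0.3 -0.1 -0.315 0.06 0 0 -0.94;0.3 -0.1 -0.315 0.06 0 0 -0.94;0.3 -0.1 -0.315 0.06 0 0 -0.94;0.3 -0.1 -0.315 0.06 0 0 -0.94;0.3 -0.1 -0.315 0.06 0 0 -0.94"
}}

```text
time: 5.2
tcp_pos: [477.9, 339.9, 268.9]
tool_rot: [-0.001, 0.879, 0.476, -0.001]
contact_force: [-0.0, -0.4, -0.2]
finger_gap: 55.7
grasp_force: 0.0
```

Request:
{"name": "send_rows", "arguments": {
  "targets": "0.3 0 0 0 0 0 -0.94;0.3 0 0 0 0 0 -0.94;0.3 0 0 0 0 0 -0.94;0.3 0 0 0 0 0 -0.94;0.3 0 0 0 0 0 -0.94;0.3 0 0 0 0 0 -0.94;0.3 0 0 0 0 0 -0.94"
}}

```text
time: 5.9
tcp_pos: [480.8, 335.4, 270.4]
tool_rot: [0.0, 0.552, 0.834, -0.0]
contact_force: [1.1, 0.3, 0.5]
finger_gap: 55.6
grasp_force: 0.0
```

```bash
python3 - <<'E'
from h import *
print(get_obs()['joint_pos'])
go(478,336,200,169)
E
```

```text
[ 4.72385663e-01  3.29140296e-01  1.63398829e-01  1.40493665e+00
 -4.28409681e-04  1.64171081e+00]
tcp [480.8 335.4 270.4] yaw 113.0 gap 55.6 F [1.1 0.3 0.5] t 5.9 -> [ 0.0017 -0.0023  0.0704] [-1.000e-04  4.000e-04 -9.333e-01]
```

Request:
{"name": "send_rows", "arguments": {
  "targets": "0.3 0.002 -0.002 0.07 0 0 -0.933;0.3 0.002 -0.002 0.07 0 0 -0.933;0.3 0.002 -0.002 0.07 0 0 -0.933;0.3 0.002 -0.002 0.07 0 0 -0.933;0.3 0.002 -0.002 0.07 0 0 -0.933;0.3 0.002 -0.002 0.07 0 0 -0.933;0.3 0.002 -0.002 0.07 0 0 -0.933;0.3 0.002 -0.002 0.07 0 0 -0.933"
}}

```text
time: 6.7
tcp_pos: [478.1, 336.5, 200.4]
tool_rot: [0.0, 0.098, 0.995, -0.0]
contact_force: [0.2, -0.2, 0.3]
finger_gap: 55.5
grasp_force: 0.0
```

```bash
python3 - <<'E'
from h import *
o=get_obs(); p=grab_frame('wrist'); im=p['img'].copy()
for t in T[:8]:
    print(t,[(np.round(tow(p,d['xyz'],o)),round(d['confidence'],2)) for d in tip_of(p,t)[:3]])
a=np.radians(-11)
for x,y in [(432.3,100.5),(446.6,179.5),(460.5,257.7),(478.5,336)]:
    d=np.array([np.cos(a),np.sin(a),0])
    q=topix(p,o,[np.array([x,y,54])-50*d,np.array([x,y,54]),np.array([x,y,54])+74*d]).astype(int)
    for i in range(2): cv2.line(im,tuple(map(int,q[i])),tuple(map(int,q[i+1])),(0,0,255),1)
    cv2.circle(im,tuple(map(int,q[1])),3,(0,255,0),-1)
cv2.imwrite('pics/w3.png',im)
go(478,336,200,169)
E
```

```text
syringe_small_mid [(array([478., 332.,  50.]), 0.64)]
syringe_medium_mid []
syringe_large_mid [(array([463., 259.,  63.]), 0.67)]
syringe_drawn_mid [(array([449., 178.,  52.]), 0.91)]
seat_small [(array([481., 333.,   5.]), 0.79)]
seat_medium [(array([459., 258.,  64.]), 0.68)]
seat_large [(array([461., 254.,  10.]), 0.72)]
seat_drawn [(array([448., 180.,   5.]), 0.57)]
tcp [477.7 337.2 200.3] yaw 168.8 gap 55.1 F [-0.  -0.1  0.1] t 7.15 -> [-0.0005 -0.0011  0.0003] [-0.0001  0.     -0.0038]
```

View pics/w3.png

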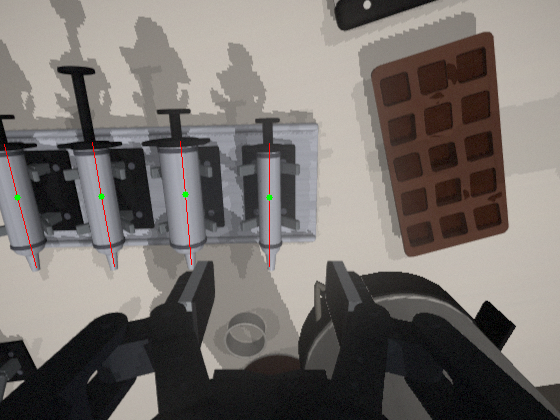

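The wrist view has my predicted axes (red) lying on all four barrels. The urn's base is at the lower right, at about (330,310), so I'll check its distance from the left finger.

```bash
python3 - <<'E'
from h import *
o=get_obs(); p=grab_frame('wrist')
for z in (0,30,80,150): print(z,np.round(onplane(p,o,[[318,290],[310,330],[350,280],[400,272],[480,330]],z)[:,:2]).tolist())
go(478,336,31,169)
E
```

```text
0 [[622.0, 370.0], [679.0, 351.0], [615.0, 411.0], [616.0, 472.0], [722.0, 569.0]]
30 [[602.0, 368.0], [654.0, 351.0], [597.0, 406.0], [597.0, 461.0], [694.0, 550.0]]
80 [[570.0, 366.0], [614.0, 351.0], [565.0, 397.0], [566.0, 444.0], [647.0, 518.0]]
150 [[525.0, 362.0], [557.0, 351.0], [522.0, 385.0], [522.0, 419.0], [581.0, 474.0]]
tcp [477.7 337.2 200.3] yaw 168.8 gap 56.1 F [-0.1 -0.5 -0.2] t 7.2 -> [-0.0005 -0.0011  0.1693] [-0.0001  0.0001 -0.0036]
```

Request:
{"name": "send_rows", "arguments": {
  "targets": "0.3 0 0 0.1 0 0 0;0.3 0 0 0.1 0 0 0;0.3 0 0 0.14 0 0 0;0.3 0 0 0.169 0 0 0;0.3 0 0 0.169 0 0 0;-1 0 0 0.169 0 0 0;-1 0 0 0.169 0 0 0;-1 0 0 0.169 0 0 0;-1 0 0 0.169 0 0 0;-1 0 0 0.169 0 0 0"
}}

```text
time: 8.2
tcp_pos: [478.9, 335.9, 33.7]
tool_rot: [0.002, 0.098, 0.995, -0.001]
contact_force: [0.1, -7.4, 4.5]
finger_gap: 19.4
grasp_force: 58.3
```

Request:
{"name": "send_rows", "arguments": {
  "targets": "-1 0 0 0 0 0 0;-1 0 0 -0.04 0 0 0;-1 0 0 -0.08 0 0 0;-1 0 0 -0.13 0 0 0;-1 0 0 -0.13 0 0 0;-1 0 0 -0.13 0 0 0"
}}

```text
time: 8.8
tcp_pos: [479.4, 338.1, 164.7]
tool_rot: [0.003, 0.098, 0.995, 0.002]
contact_force: [0.7, -0.5, -1.6]
finger_gap: 19.7
grasp_force: 59.2
```

```bash
python3 - <<'E'
from h import *
go(484.6,-270.6,160,174.7)
p=grab_frame('side'); cv2.imwrite('pics/s1.png',p['img'][150:400,150:450])
E
```

```text
tcp [479.4 338.1 164.7] yaw 168.8 gap 19.7 F [ 0.7 -0.5 -1.6] t 8.8 -> [-0.1234 -0.5961  0.0029] [ 0.0036  0.0052 -0.0984]
```

View pics/s1.png

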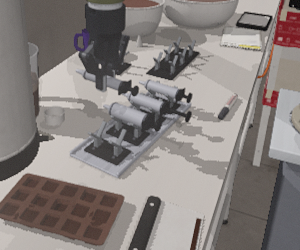

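The side view shows the small syringe held level in the gripper at (107,82), with its seat empty. Now I'll carry it to the right lane.

Request:
{"name": "send_rows", "arguments": {
  "targets": "-1 -0.123 -0.596 0.003 0 0 -0.098;-1 -0.123 -0.596 0.003 0 0 -0.098;-1 -0.123 -0.596 0.003 0 0 -0.098;-1 -0.123 -0.596 0.003 0 0 -0.098;-1 -0.123 -0.596 0.003 0 0 -0.098;-1 -0.123 -0.596 0.003 0 0 -0.098;-1 -0.123 -0.596 0.003 0 0 -0.098;-1 -0.123 -0.596 0.003 0 0 -0.098;-1 -0.123 -0.596 0.003 0 0 -0.098;-1 -0.123 -0.596 0.003 0 0 -0.098"
}}

```text
time: 9.85
tcp_pos: [480.2, -164.2, 157.3]
tool_rot: [-0.001, 0.047, 0.999, 0.001]
contact_force: [1.7, -0.0, -1.9]
finger_gap: 19.9
grasp_force: 59.4
```

```bash
python3 - <<'E'
from h import *
go(484.6,-270.6,120,174.7)
E
```

```text
tcp [ 480.2 -164.2  157.3] yaw 174.7 gap 19.9 F [ 1.7 -0.  -1.9] t 9.85 -> [-0.0143 -0.1056  0.0372] [ 0.0011 -0.0023 -0.0006]
```

Request:
{"name": "send_rows", "arguments": {
  "targets": "-1 -0.014 -0.105 0.0 0 0 0;-1 -0.014 -0.105 0.0 0 0 0;-1 -0.014 -0.105 0.0 0 0 0;-1 -0.014 -0.105 0.037 0 0 0;-1 -0.014 -0.105 0.037 0 0 0;-1 -0.014 -0.105 0.037 0 0 0"
}}

```text
time: 10.45
tcp_pos: [484.3, -267.0, 120.4]
tool_rot: [-0.002, 0.046, 0.999, 0.001]
contact_force: [-0.1, -0.1, -0.8]
finger_gap: 19.8
grasp_force: 59.6
```

```bash
python3 - <<'E'
from h import *
go(484.6,-270.6,30,174.7)
o=get_obs(); p=grab_frame('wrist')
for t in ['syringe_small_mid','new_rack']:
    print(t,[(np.round(tow(p,d['xyz'],o)),round(d['confidence'],2)) for d in tip_of(p,t)[:3]])
im=p['img'].copy(); a=np.radians(-5.3); X=np.array([np.cos(a),np.sin(a),0]); Y=np.array([-X[1],X[0],0]); c=np.array([492,-191.2,0])
for y in (80,0,-80):
    q=topix(p,o,[c+y*Y-45*X+[0,0,6],c+y*Y+45*X+[0,0,6]]).astype(int); cv2.line(im,tuple(map(int,q[0])),tuple(map(int,q[1])),(0,0,255),1)
cv2.imwrite('pics/w4.png',im)
E
```

```text
tcp [ 484.3 -267.   120.4] yaw 174.7 gap 19.8 F [-0.1 -0.1 -0.8] t 10.45 -> [-0.001  -0.0038  0.0904] [ 0.0026 -0.0041 -0.    ]
syringe_small_mid [(array([ 485., -268.,  138.]), 0.59)]
new_rack [(array([ 494., -190.,    1.]), 0.88)]
```

View pics/w4.png

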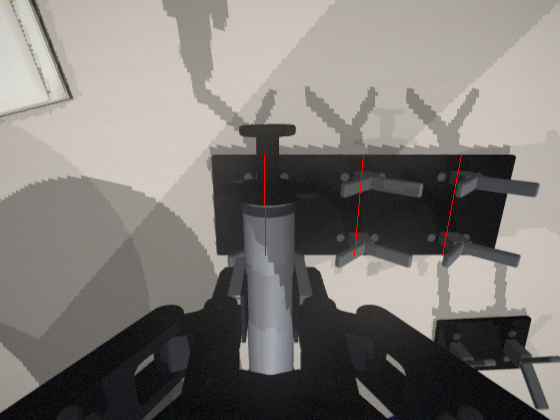

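The wrist view shows the syringe above the right lane at (265,210), and my lane lines pass through the V bottoms. I'll lower it and release.

Request:
{"name": "send_rows", "arguments": {
  "targets": "-1 -0.001 -0.003 0.03 0 0 0;-1 -0.001 -0.003 0.06 0 0 0;-1 -0.001 -0.003 0.08 0 0 0;-1 -0.001 -0.003 0.09 0 0 0;-1 -0.001 -0.003 0.091 0 0 0;-1 -0.001 -0.003 0.091 0 0 0"
}}

```text
time: 11.2
tcp_pos: [487.5, -272.0, 32.0]
tool_rot: [0.001, 0.046, 0.999, -0.001]
contact_force: [-0.0, 0.5, -1.5]
finger_gap: 19.7
grasp_force: 59.5
```

Request:
{"name": "send_rows", "arguments": {
  "targets": "0.2 0 0 0 0 0 0;0.2 0 0 0 0 0 0;0.2 0 0 0 0 0 0;0.2 0 0 0 0 0 0;0.2 0 0 -0.04 0 0 0;0.2 0 0 -0.09 0 0 0;0.2 0 0 -0.13 0 0 0;0.2 0 0 -0.13 0 0 0"
}}

```text
time: 12.0
tcp_pos: [489.8, -274.1, 167.5]
tool_rot: [0.005, 0.046, 0.999, -0.003]
contact_force: [0.2, -0.6, 0.3]
finger_gap: 51.4
grasp_force: 0.0
```

```bash
python3 - <<'E'
from h import *
go(460.8,257.7,165,169)
o=get_obs(); p=grab_frame('wrist')
print([(np.round(tow(p,d['xyz'],o)),round(d['confidence'],2)) for d in tip_of(p,T[0])[:3]])
E
```

```text
tcp [ 489.8 -274.1  167.5] yaw 174.7 gap 51.4 F [ 0.2 -0.6  0.3] t 12.0 -> [ 0.0782  0.5268 -0.0015] [-0.0054  0.0096  0.0946]
[(array([ 489., -270.,   45.]), 0.9)]
```

Request:
{"name": "send_rows", "arguments": {
  "targets": "0.45 0.078 0.527 0 -0.005 0.01 0.095;0.45 0.078 0.527 0 -0.005 0.01 0.095;0.45 0.078 0.527 0 -0.005 0.01 0.095;0.45 0.078 0.527 0 -0.005 0.01 0.095;0.45 0.078 0.527 0 -0.005 0.01 0.095;0.45 0.078 0.527 0 -0.005 0.01 0.095;0.45 0.078 0.527 0 -0.005 0.01 0.095;0.45 0.078 0.527 0 -0.005 0.01 0.095;0.45 0.078 0.527 0 -0.005 0.01 0.095;0.45 0.078 0.527 0 -0.005 0.01 0.095"
}}

```text
time: 13.1
tcp_pos: [457.9, 229.2, 159.0]
tool_rot: [-0.006, 0.096, 0.995, 0.002]
contact_force: [1.2, -0.4, -0.3]
finger_gap: 62.3
grasp_force: 0.0
```

Request:
{"name": "send_rows", "arguments": {
  "targets": "0.45 0 0.035 0 0 0 0;0.45 0 0.035 0 0 0 0;0.45 0 0.035 0 0 0 0;0.45 0 0.035 0 0 0 0"
}}

```text
time: 13.5
tcp_pos: [465.4, 260.8, 159.7]
tool_rot: [-0.006, 0.096, 0.995, 0.002]
contact_force: [0.2, -0.7, 0.4]
finger_gap: 62.0
grasp_force: 0.0
```

```bash
python3 - <<'E'
from h import *
go(460.8,257.7,40,169)
o=get_obs(); p=grab_frame('wrist')
print([(np.round(tow(p,d['xyz'],o)),round(d['confidence'],2)) for d in tip_of(p,T[2])[:3]])
E
```

```text
tcp [465.4 260.8 159.7] yaw 168.9 gap 62.0 F [ 0.2 -0.7  0.4] t 13.5 -> [ 0.0024 -0.0043  0.1197] [ 0.0027 -0.0124 -0.0011]
[(array([463., 259.,  63.]), 0.67)]
```

Request:
{"name": "send_rows", "arguments": {
  "targets": "0.45 0.001 -0.004 0.03 0.003 -0.012 0;0.45 0.001 -0.004 0.07 0.003 -0.012 0;0.45 0.001 -0.004 0.1 0.003 -0.012 0;0.45 0.001 -0.004 0.119 0.003 -0.012 0;0.45 0.001 -0.004 0.119 0.003 -0.012 0;-1 0.001 -0.004 0.119 0.003 -0.012 0;-1 0.001 -0.004 0.119 0.003 -0.012 0;-1 0.001 -0.004 0.119 0.003 -0.012 0;-1 0.001 -0.004 0.119 0.003 -0.012 0;-1 0.001 -0.004 0.119 0.003 -0.012 0"
}}

```text
time: 14.6
tcp_pos: [464.3, 257.2, 43.8]
tool_rot: [0.002, 0.097, 0.995, -0.001]
contact_force: [-1.1, -7.2, 3.3]
finger_gap: 32.2
grasp_force: 59.0
```

Request:
{"name": "send_rows", "arguments": {
  "targets": "-1 0 0 0 0 0 0;-1 0 0 -0.04 0 0 0;-1 0 0 -0.08 0 0 0;-1 0 0 -0.12 0 0 0;-1 0 0 -0.12 0 0 0;-1 0 0 -0.12 0 0 0"
}}

```text
time: 15.2
tcp_pos: [464.5, 259.2, 164.2]
tool_rot: [0.003, 0.096, 0.995, 0.002]
contact_force: [-0.7, -0.1, -2.3]
finger_gap: 31.9
grasp_force: 60.2
```

```bash
python3 - <<'E'
from h import *
go(490,-191.2,160,174.7)
E
```

```text
tcp [464.5 259.2 164.2] yaw 169.0 gap 31.9 F [-0.7 -0.1 -2.3] t 15.2 -> [-0.1112 -0.4372  0.0032] [ 0.0036  0.006  -0.0956]
```

Request:
{"name": "send_rows", "arguments": {
  "targets": "-1 -0.114 -0.437 0.003 0.003 0.006 -0.096;-1 -0.114 -0.437 0.003 0.003 0.006 -0.096;-1 -0.114 -0.437 0.003 0.003 0.006 -0.096;-1 -0.114 -0.437 0.003 0.003 0.006 -0.096;-1 -0.114 -0.437 0.003 0.003 0.006 -0.096;-1 -0.114 -0.437 0.003 0.003 0.006 -0.096;-1 -0.114 -0.437 0.003 0.003 0.006 -0.096;-1 -0.114 -0.437 0.003 0.003 0.006 -0.096;-1 -0.114 -0.437 0.003 0.003 0.006 -0.096;-1 -0.114 -0.437 0.003 0.003 0.006 -0.096"
}}

```text
time: 16.2
tcp_pos: [491.3, -197.5, 157.1]
tool_rot: [-0.002, 0.049, 0.999, -0.001]
contact_force: [-0.5, 0.8, -1.6]
finger_gap: 32.0
grasp_force: 60.5
```

Request:
{"name": "send_rows", "arguments": {
  "targets": "-1 0 0 0 0 0 0;-1 0 0 0 0 0 0;-1 0 0 0.03 0 0 0;-1 0 0 0.03 0 0 0;-1 0 0 0.03 0 0 0"
}}

```text
time: 16.7
tcp_pos: [490.6, -190.0, 128.2]
tool_rot: [-0.003, 0.045, 0.999, -0.0]
contact_force: [-0.8, -0.3, -0.8]
finger_gap: 32.2
grasp_force: 60.5
```

```bash
python3 - <<'E'
from h import *
go(493,-191.2,39,174.7)
o=get_obs(); p=grab_frame('wrist')
print([(np.round(tow(p,d['xyz'],o)),round(d['confidence'],2)) for d in tip_of(p,T[2])[:3]])
E
```

```text
tcp [ 490.6 -190.   128.2] yaw 174.9 gap 32.2 F [-0.8 -0.3 -0.8] t 16.7 -> [-0.0031 -0.0009  0.0892] [-0.0004 -0.0064  0.0026]
[(array([ 489., -191.,  152.]), 0.69)]
```

Request:
{"name": "send_rows", "arguments": {
  "targets": "-1 -0.003 -0.001 0.03 0 -0.006 0;-1 -0.003 -0.001 0.06 0 -0.006 0;-1 -0.003 -0.001 0.078 0 -0.006 0;-1 -0.003 -0.001 0.088 0 -0.006 0;-1 -0.003 -0.001 0.088 0 -0.006 0;-1 -0.003 -0.001 0.088 0 -0.006 0"
}}

```text
time: 17.4
tcp_pos: [494.5, -193.3, 41.5]
tool_rot: [0.001, 0.046, 0.999, -0.001]
contact_force: [0.1, 1.1, -0.7]
finger_gap: 32.2
grasp_force: 60.5
```

Request:
{"name": "send_rows", "arguments": {
  "targets": "0.45 0 0 0 0 0 0;0.45 0 0 0 0 0 0;0.45 0 0 0 0 0 0;0.45 0 0 0 0 0 0;0.45 0 0 -0.04 0 0 0;0.45 0 0 -0.09 0 0 0;0.45 0 0 -0.13 0 0 0;0.45 0 0 -0.13 0 0 0"
}}

```text
time: 18.2
tcp_pos: [497.0, -195.1, 176.9]
tool_rot: [0.006, 0.046, 0.999, -0.003]
contact_force: [0.7, 0.4, 0.0]
finger_gap: 61.8
grasp_force: 0.0
```

```bash
python3 - <<'E'
from h import *
go(432.8,100.5,165,169)
o=get_obs(); p=grab_frame('wrist')
print([(np.round(tow(p,d['xyz'],o)),round(d['confidence'],2)) for t in (0,2) for d in tip_of(p,T[t])[:3]])
E
```

```text
tcp [ 497.  -195.1  176.9] yaw 174.7 gap 61.8 F [0.7 0.4 0. ] t 18.2 -> [0.0912 0.2885 0.009 ] [-0.0054  0.0118  0.0956]
[(array([ 489., -270.,   44.]), 0.59), (array([ 492., -186.,   55.]), 0.81)]
```

Request:
{"name": "send_rows", "arguments": {
  "targets": "0.3 0.091 0.288 0.009 -0.005 0.012 0.096;0.3 0.091 0.288 0.009 -0.005 0.012 0.096;0.3 0.091 0.288 0.009 -0.005 0.012 0.096;0.3 0.091 0.288 0.009 -0.005 0.012 0.096;0.3 0.091 0.288 0.009 -0.005 0.012 0.096;0.3 0.091 0.288 0.009 -0.005 0.012 0.096;0.3 0.091 0.288 0.009 -0.005 0.012 0.096;0.3 0.091 0.288 0.009 -0.005 0.012 0.096;0.3 0.091 0.288 0.009 -0.005 0.012 0.096;0.3 0.091 0.288 0.009 -0.005 0.012 0.096"
}}

```text
time: 19.35
tcp_pos: [429.7, 100.8, 160.4]
tool_rot: [-0.006, 0.097, 0.995, 0.002]
contact_force: [0.3, 0.5, 0.2]
finger_gap: 55.9
grasp_force: 0.0
```

```bash
python3 - <<'E'
from h import *
go(432.8,100.5,36,169)
o=get_obs(); p=grab_frame('wrist')
print([(np.round(tow(p,d['xyz'],o)),round(d['confidence'],2)) for t in (1,3,5) for d in tip_of(p,T[t])[:3]])
E
```

```text
tcp [429.7 100.8 160.4] yaw 168.8 gap 55.9 F [0.3 0.5 0.2] t 19.35 -> [-0.0046  0.      0.1243] [ 0.0027 -0.011  -0.0028]
[(array([429., 102.,  57.]), 0.79), (array([451., 176.,  50.]), 0.7)]
```

Request:
{"name": "send_rows", "arguments": {
  "targets": "0.3 -0.002 0 0.03 0.003 -0.011 0;0.3 -0.002 0 0.07 0.003 -0.011 0;0.3 -0.002 0 0.1 0.003 -0.011 0;0.3 -0.002 0 0.124 0.003 -0.011 0;0.3 -0.002 0 0.124 0.003 -0.011 0;-1 -0.002 0 0.124 0.003 -0.011 0;-1 -0.002 0 0.124 0.003 -0.011 0;-1 -0.002 0 0.124 0.003 -0.011 0;-1 -0.002 0 0.124 0.003 -0.011 0;-1 -0.002 0 0.124 0.003 -0.011 0"
}}

```text
time: 20.55
tcp_pos: [431.1, 100.5, 38.5]
tool_rot: [0.002, 0.097, 0.995, -0.002]
contact_force: [-1.4, -6.3, 2.0]
finger_gap: 25.6
grasp_force: 58.6
```

Request:
{"name": "send_rows", "arguments": {
  "targets": "-1 0 0 0 0 0 0;-1 0 0 -0.04 0 0 0;-1 0 0 -0.08 0 0 0;-1 0 0 -0.12 0 0 0;-1 0 0 -0.12 0 0 0;-1 0 0 -0.12 0 0 0"
}}

```text
time: 21.15
tcp_pos: [431.6, 102.4, 159.0]
tool_rot: [0.003, 0.096, 0.995, 0.0]
contact_force: [-0.2, 0.3, -2.0]
finger_gap: 25.5
grasp_force: 59.7
```

```bash
python3 - <<'E'
from h import *
go(499.5,-111.5,160,174.7)
E
```

```text
tcp [431.6 102.4 159. ] yaw 169.0 gap 25.5 F [-0.2  0.3 -2. ] t 21.15 -> [-0.1076 -0.1969 -0.0006] [ 0.001   0.0054 -0.0955]
```

Request:
{"name": "send_rows", "arguments": {
  "targets": "-1 -0.108 -0.197 0 0.001 0.005 -0.096;-1 -0.108 -0.197 0 0.001 0.005 -0.096;-1 -0.108 -0.197 0 0.001 0.005 -0.096;-1 -0.108 -0.197 0 0.001 0.005 -0.096;-1 -0.108 -0.197 0 0.001 0.005 -0.096;-1 -0.108 -0.197 0 0.001 0.005 -0.096;-1 -0.108 -0.197 0 0.001 0.005 -0.096;-1 -0.108 -0.197 0.03 0.001 0.005 -0.096;-1 -0.108 -0.197 0.03 0.001 0.005 -0.096;-1 -0.108 -0.197 0.03 0.001 0.005 -0.096"
}}

```text
time: 22.15
tcp_pos: [497.0, -110.1, 126.4]
tool_rot: [-0.004, 0.045, 0.999, 0.0]
contact_force: [1.3, -0.2, -1.0]
finger_gap: 25.7
grasp_force: 59.8
```

```bash
python3 - <<'E'
from h import *
go(499.5,-111.5,35,174.7)
o=get_obs(); p=grab_frame('wrist')
print([(np.round(tow(p,d['xyz'],o)),round(d['confidence'],2)) for t in (1,) for d in tip_of(p,T[t])[:3]])
E
```

```text
tcp [ 497.  -110.1  126.4] yaw 174.8 gap 25.7 F [ 1.3 -0.2 -1. ] t 22.15 -> [-0.0033 -0.0012  0.0914] [ 0.0003 -0.0072  0.0021]
[(array([ 497., -105.,  145.]), 0.88)]
```

Request:
{"name": "send_rows", "arguments": {
  "targets": "-1 -0.002 -0.001 0.03 0 -0.007 0;-1 -0.002 -0.001 0.06 0 -0.007 0;-1 -0.002 -0.001 0.08 0 -0.007 0;-1 -0.002 -0.001 0.091 0 -0.007 0;-1 -0.002 -0.001 0.091 0 -0.007 0;-1 -0.002 -0.001 0.091 0 -0.007 0"
}}

```text
time: 22.85
tcp_pos: [500.8, -113.2, 37.0]
tool_rot: [0.002, 0.046, 0.999, -0.001]
contact_force: [-0.0, 0.1, -1.0]
finger_gap: 25.5
grasp_force: 59.8
```

Request:
{"name": "send_rows", "arguments": {
  "targets": "0.3 0 0 0 0 0 0;0.3 0 0 0 0 0 0;0.3 0 0 0 0 0 0;0.3 0 0 0 0 0 0;0.3 0 0 -0.04 0 0 0;0.3 0 0 -0.09 0 0 0;0.3 0 0 -0.13 0 0 0;0.3 0 0 -0.13 0 0 0"
}}

```text
time: 23.65
tcp_pos: [503.2, -114.2, 172.2]
tool_rot: [0.007, 0.046, 0.999, -0.002]
contact_force: [0.1, 0.0, 0.0]
finger_gap: 55.3
grasp_force: 0.0
```

```bash
python3 - <<'E'
from h import *
go(447.8,179,165,169)
o=get_obs(); p=grab_frame('wrist')
print([(np.round(tow(p,d['xyz'],o)),round(d['confidence'],2)) for t in (0,1,2) for d in tip_of(p,T[t])[:3]])
E
```

```text
tcp [ 503.2 -114.2  172.2] yaw 174.7 gap 55.3 F [0.1 0.  0. ] t 23.65 -> [0.0821 0.2869 0.005 ] [-0.0031  0.013   0.0956]
[(array([ 487., -271.,   47.]), 0.57), (array([ 501., -108.,   53.]), 0.6)]
```

Request:
{"name": "send_rows", "arguments": {
  "targets": "0.3 0.082 0.287 0.005 -0.003 0.013 0.096;0.3 0.082 0.287 0.005 -0.003 0.013 0.096;0.3 0.082 0.287 0.005 -0.003 0.013 0.096;0.3 0.082 0.287 0.005 -0.003 0.013 0.096;0.3 0.082 0.287 0.005 -0.003 0.013 0.096;0.3 0.082 0.287 0.005 -0.003 0.013 0.096;0.3 0.082 0.287 0.005 -0.003 0.013 0.096;0.3 0.082 0.287 0.005 -0.003 0.013 0.096;0.3 0.082 0.287 0.005 -0.003 0.013 0.096;0.3 0.082 0.287 0.005 -0.003 0.013 0.096"
}}

```text
time: 24.85
tcp_pos: [444.4, 179.1, 159.9]
tool_rot: [-0.006, 0.097, 0.995, 0.001]
contact_force: [-0.6, 0.4, -1.0]
finger_gap: 56.0
grasp_force: 0.0
```

```bash
python3 - <<'E'
from h import *
go(447.8,179,36,169)
o=get_obs(); p=grab_frame('wrist')
print([(np.round(tow(p,d['xyz'],o)),round(d['confidence'],2)) for t in (3,7) for d in tip_of(p,T[t])[:3]])
E
```

```text
tcp [444.4 179.1 159.9] yaw 168.8 gap 56.0 F [-0.6  0.4 -1. ] t 24.85 -> [-0.0048  0.0004  0.1239] [ 0.0013 -0.0113 -0.0027]
[(array([451., 180.,  55.]), 0.7)]
```

Request:
{"name": "send_rows", "arguments": {
  "targets": "0.3 -0.004 0 0.03 0.001 -0.011 0;0.3 -0.004 0 0.07 0.001 -0.011 0;0.3 -0.004 0 0.1 0.001 -0.011 0;0.3 -0.004 0 0.124 0.001 -0.011 0;0.3 -0.004 0 0.124 0.001 -0.011 0;-1 -0.004 0 0.124 0.001 -0.011 0;-1 -0.004 0 0.124 0.001 -0.011 0;-1 -0.004 0 0.124 0.001 -0.011 0;-1 -0.004 0 0.124 0.001 -0.011 0;-1 -0.004 0 0.124 0.001 -0.011 0"
}}

```text
time: 26.0
tcp_pos: [448.0, 178.8, 38.2]
tool_rot: [0.002, 0.097, 0.995, -0.001]
contact_force: [-0.1, -5.7, 1.8]
finger_gap: 25.7
grasp_force: 58.6
```

Request:
{"name": "send_rows", "arguments": {
  "targets": "-1 0 0 0 0 0 0;-1 0 0 -0.04 0 0 0;-1 0 0 -0.08 0 0 0;-1 0 0 -0.13 0 0 0;-1 0 0 -0.13 0 0 0;-1 0 0 -0.13 0 0 0"
}}

```text
time: 26.6
tcp_pos: [448.6, 180.5, 169.2]
tool_rot: [0.003, 0.096, 0.995, 0.001]
contact_force: [-0.3, -0.3, -1.2]
finger_gap: 25.7
grasp_force: 59.4
```

```bash
python3 - <<'E'
from h import *
print(get_obs()['joint_pos'])
go(649,-70.4,165,88.2)
E
```

```text
[ 2.15974583e-01  1.61140462e-01 -3.06774266e-01  1.09575900e+00
  6.17335370e-04  4.08429911e-01]
tcp [448.6 180.5 169.2] yaw 169.0 gap 25.7 F [-0.3 -0.3 -1.2] t 26.6 -> [-0.2446 -0.208   0.0051] [0.0069 0.0027 1.3462]
```

Request:
{"name": "send_rows", "arguments": {
  "targets": "-1 -0.245 -0.208 0 0.007 0.003 0.9;-1 -0.245 -0.208 0 0.007 0.003 0.9;-1 -0.245 -0.208 0 0.007 0.003 0.9;-1 -0.245 -0.208 0 0.007 0.003 0.9;-1 -0.245 -0.208 0 0.007 0.003 0.9;-1 -0.245 -0.208 0 0.007 0.003 0.9;-1 -0.245 -0.208 0 0.007 0.003 0.9;-1 -0.245 -0.208 0 0.007 0.003 0.9"
}}

```text
time: 27.4
tcp_pos: [648.4, -74.1, 163.8]
tool_rot: [-0.003, 0.539, 0.842, -0.003]
contact_force: [0.2, 0.5, -0.3]
finger_gap: 25.4
grasp_force: 59.4
```

```bash
python3 - <<'E'
from h import *
go(649,-70.4,140,88.2)
E
```

```text
tcp [648.4 -74.1 163.8] yaw 114.7 gap 25.4 F [ 0.2  0.5 -0.3] t 27.4 -> [0.0031 0.0023 0.0238] [-0.0081  0.0012  0.4419]
```

Request:
{"name": "send_rows", "arguments": {
  "targets": "-1 0.003 0.002 0.024 -0.008 0.001 0.442;-1 0.003 0.002 0.024 -0.008 0.001 0.442;-1 0.003 0.002 0.024 -0.008 0.001 0.442;-1 0.003 0.002 0.024 -0.008 0.001 0.442;-1 0.003 0.002 0.024 -0.008 0.001 0.442;-1 0.003 0.002 0.024 -0.008 0.001 0.442"
}}

```text
time: 28.0
tcp_pos: [647.6, -66.9, 142.3]
tool_rot: [0.001, 0.715, 0.699, 0.001]
contact_force: [-0.2, -0.6, -1.3]
finger_gap: 25.9
grasp_force: 59.4
```

```bash
python3 - <<'E'
from h import *
go(649,-70.4,35,88.2)
o=get_obs(); p=grab_frame('wrist')
print([(np.round(tow(p,d['xyz'],o)),round(d['confidence'],2)) for t in (3,9) for d in tip_of(p,T[t])[:3]])
im=p['img'].copy(); a=np.radians(88.2); X=np.array([np.cos(a),np.sin(a),0]); c=np.array([649,-70.4,0])
q=topix(p,o,[c-45*X+[0,0,6],c+45*X+[0,0,6]]).astype(int); cv2.line(im,tuple(map(int,q[0])),tuple(map(int,q[1])),(0,0,255),1)
cv2.imwrite('pics/w5.png',im)
E
```

```text
tcp [647.6 -66.9 142.3] yaw 88.6 gap 25.9 F [-0.2 -0.6 -1.3] t 28.0 -> [-0.0035  0.0013  0.1073] [ 0.0015 -0.      0.0073]
[(array([647., -67., 157.]), 0.95)]
```

View pics/w5.png

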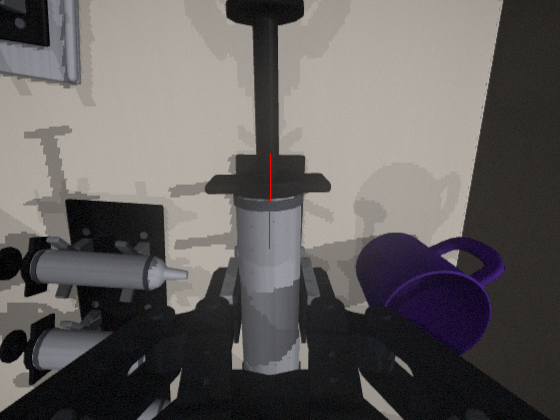

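The wrist view shows the drawn syringe centred over the rest, with the plate's upper edge at (236..304,155) and my line at u=270. The mug's left edge is at (357,265), so I'll check its clearance.

```bash
python3 - <<'E'
from h import *
o=get_obs(); p=grab_frame('wrist')
for z in (0,40,90): print(z,np.round(onplane(p,o,[[357,265],[370,240],[385,290],[420,345]],z)[:,:2]).tolist())
E
```

```text
0 [[735.0, -139.0], [747.0, -112.0], [766.0, -169.0], [811.0, -240.0]]
40 [[723.0, -118.0], [733.0, -95.0], [750.0, -144.0], [789.0, -205.0]]
90 [[708.0, -92.0], [716.0, -73.0], [730.0, -112.0], [760.0, -161.0]]
```

Request:
{"name": "send_rows", "arguments": {
  "targets": "-1 -0.003 0.001 0.03 0 0 0.007;-1 -0.003 0.001 0.06 0 0 0.007;-1 -0.003 0.001 0.09 0 0 0.007;-1 -0.003 0.001 0.107 0 0 0.007;-1 -0.003 0.001 0.107 0 0 0.007;-1 -0.003 0.001 0.107 0 0 0.007"
}}

```text
time: 28.8
tcp_pos: [649.0, -70.4, 35.3]
tool_rot: [0.001, 0.719, 0.695, 0.001]
contact_force: [-0.8, -0.6, -0.8]
finger_gap: 25.5
grasp_force: 59.4
```

Request:
{"name": "send_rows", "arguments": {
  "targets": "0.3 0 0 0 0 0 0;0.3 0 0 0 0 0 0;0.3 0 0 0 0 0 0;0.3 0 0 0 0 0 0;0.3 0 0 -0.04 0 0 0;0.3 0 0 -0.09 0 0 0;0.3 0 0 -0.14 0 0 0;0.3 0 0 -0.19 0 0 0;0.3 0 0 -0.24 0 0 0;0.3 0 0 -0.24 0 0 0"
}}

```text
time: 29.8
tcp_pos: [651.5, -71.0, 284.7]
tool_rot: [0.007, 0.719, 0.695, 0.005]
contact_force: [1.1, -0.6, 0.8]
finger_gap: 55.5
grasp_force: 0.0
```

```bash
python3 - <<'E'
from h import *
go(560,0,300,88)
o=get_obs(); p=grab_frame('wrist');cv2.imwrite('pics/w6.png',p['img'])
s=grab_frame('scene')
L={0:(484.6,-270.9),1:(499.4,-111.5),2:(492,-191.2),3:(648.5,-70.4)}
for t in range(4):
  for q in (p,s): print(T[t],L[t],[(np.round(tow(q,d['xyz'],o)),round(d['confidence'],2)) for d in tip_of(q,T[t])[:2]])
E
```

```text
tcp [651.5 -71.  284.7] yaw 88.0 gap 55.5 F [ 1.1 -0.6  0.8] t 29.8 -> [ 0.0678 -0.0936 -0.017 ] [0.0154 0.0028 0.0007]
syringe_small_mid (484.6, -270.9) [(array([ 485., -273.,   45.]), 0.83), (array([652., -69.,  -2.]), 0.58)]
syringe_small_mid (484.6, -270.9) [(array([ 488., -268.,   47.]), 0.64)]
syringe_medium_mid (499.4, -111.5) [(array([ 501., -109.,   51.]), 0.92)]
syringe_medium_mid (499.4, -111.5) [(array([ 501., -113.,   53.]), 0.55)]
syringe_large_mid (492, -191.2) [(array([ 491., -191.,   59.]), 0.75)]
syringe_large_mid (492, -191.2) [(array([ 489., -185.,   55.]), 0.69)]
syringe_drawn_mid (648.5, -70.4) [(array([650., -70.,  47.]), 0.84), (array([ 493., -190.,   -3.]), 0.69)]
syringe_drawn_mid (648.5, -70.4) [(array([642., -69.,  46.]), 0.83)]
```

View pics/w6.png

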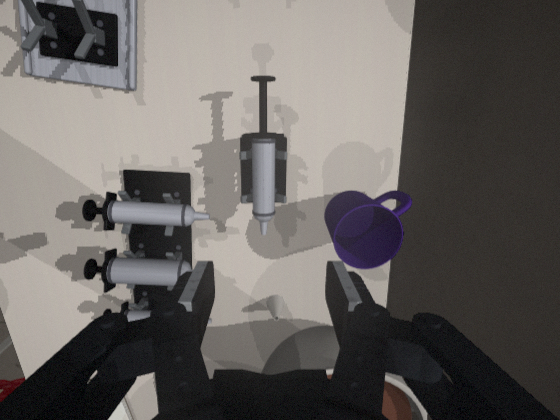

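The wrist view shows the drawn syringe seated in the rest at (263,175). The medium (150,213) and large (145,270) syringes lie in their lanes, and the small one is partly hidden at (125,315). The networks put all four within a few mm of their lane middles.

```bash
python3 -c "
from bench import *
print(hand_in())"
```

```text
the job is handed in; nothing more can be done
None
```

I laid the three pushed-in syringes in the new rack in reverse order (small right, large middle, medium left) and the drawn one in the single rest, and handed the job in after about 30 s of robot time; the hand-in gave no verdict.

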